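# Seat the tapered hose adaptor in the dust inlet

## Task

Take the green-banded tapered hose adaptor and set it, narrow end down, into the white flared dust inlet on the bench, so that it sits fully home and upright in the taper, and let go of it. Lower it in rather than dropping it, and leave the orange-banded and blue-banded fittings standing where they are.

Things in the scene. Friction and masses are not known exactly. Their poses are not given: they have to be found in the camera images.
- adaptor: Green-banded tapered adaptor. Loose, black plastic, about 150 g, 110 mm tall, round, standing upright on the bench. Origin: centre of its underside, z up its axis. Going up: cone widening from 44 mm diameter at the nose to 74 mm at 48 mm height; green ring of 78 mm diameter at 48 to 58 mm; plain spigot of 48 mm diameter at 58 to 110 mm, to be gripped on its outside from above, in any direction.
- port: Dust inlet, fixed: grey steel block 120 x 120 x 30 mm under a white flared socket, mouth up at 80 mm height. Inside diameter 71 mm at the mouth, tapering to 40 mm at 30 mm height; wall 5 mm. Origin: centre of the block's underside, z up the socket axis. The adaptor's cone matches: home, it rests on the taper, underside 35 mm above this origin. The socket centres it from about 10 mm off.
- coupler: Bystander: the orange-banded straight coupler. Loose, black plastic, about 150 g, 110 mm tall, round, standing upright on the bench. Origin: centre of its underside, z up its axis. Lower part a straight tube of 60 mm diameter, orange ring of 68 mm diameter at 48 to 58 mm, spigot of 48 mm diameter above. Not to be moved.
- wide_adaptor: Bystander: the blue-banded wide adaptor, too large for the inlet. Loose, black plastic, about 150 g, 110 mm tall, round, standing upright on the bench. Origin: centre of its underside, z up its axis. Cone from 64 to 84 mm diameter, blue ring of 88 mm diameter at 48 to 58 mm, spigot of 48 mm diameter above. Not to be moved.
Not all that is in view belongs to the job. What is shaped like the port but red is not meant.

How it is judged:
By the outcome, as a careful person would: the job done as asked, in the order asked, and still so for the second after the job is handed in, with the robot touching nothing.
It also fails if it takes over 38 s, if anything falls off the work surface, if the arm or the gripper's body presses on something with over 40 N, if the wrist force passes 120 N, or if a joint passes its speed limit or range.

## Robot

A 6-joint arm with a two-finger parallel gripper is mounted at the origin on the work surface. World frame = base frame: x ahead of the robot, y to its left, z up, the work surface at z = 0. Lengths are in m, angles in degrees, forces in N, time in s.
With the tool pointing down it reaches from about 0.4 to 0.825 m from the base axis. Payload 7 kg.
Tool frame: the origin (TCP) lies on the centre line of the jaws, within the pads' length; the fingertips stand 11 mm ahead of it and the grasp point (between the pads) lies 8 mm behind it; z points along the fingers, y is the line along which they close (so a half turn about z gives the same grasp; the last joint's range is limited). The gripper opens to 88 mm and grips with 3 to 60 N. Pads are 19 mm wide; open, the fingers measure 130 mm over their backs; the gripper's body (78 mm by 193 mm) begins 47 mm behind the grasp point.
Start: joints at [82.225, 20.546, 0.682, 0, -70.136, -16.507], TCP at [0.278, 0.615, 0.238] pointing down, gripper open.
Joint ranges: [-176.03, 176.03], [-82.01, 121.73], [-58.28, 71.71], [-173.87, 95.51], [-174.79, -0.11], [-173.66, 173.66]. Speed limits (degrees/s): [136.94, 136.94, 172.46, 180, 180, 180].

## Interface

Orientations are given as [roll, pitch, yaw] about the fixed x, y, z axes, in that order (R = Rz(yaw) Ry(pitch) Rx(roll)).
In Python, from plant import r, capture, camera_model, job gives the robot as it stands.
- The arm moves only by the tool drive_tool, never from a script. Its argument "increments" is a list that holds one entry, the list of rows, each a list of 5 numbers: the gripper's target within -1 to 1 (fully open at 1, half-way at 0, shut at -1), then the shift along the tool's x, y, z scaled (see below), then the turn about the tool's z scaled (see below). In form: [[[gripper, tx, ty, tz, roll], ...]]. A call has 1 to 5 rows; each row is the pose to reach, as a shift and turn from the pose commanded when the call began, along the tool's axes at that moment, turning the shorter way round; what a row does not reach only later rows make up. The controller multiplies each number of a shift by 120 mm and each number of a turn by 360 degrees. A row lasts 1/8 s, in which the tool goes at most 62.5 mm and 10.7 degrees, less where a joint would pass 70% of its speed; a pose out of reach is approached as far as the arm can. A call with a number of a shift or a turn outside -1 to 1 is refused whole. A call with a gripper value outside its range is refused whole. The fingers move at their own pace and stop on an object; "squeeze" is the grip in N (left out, the last holds). Time passes only in rows, so rows that repeat a pose let the fingers close. It gives the time, the measured TCP pose, the force, the opening and the grip force at its end, in the units of the state.
- r.get_state(): the state, without advancing time (a new reading comes with each control period).
- capture(name): name is "scene" or "top" or "wrist"; returns the picture (384x512x3 uint8, red, green, blue); there is no depth.
- camera_model(name): a dict with "camera_matrix" (3x3 intrinsics, pixels), "rvec" (rotation vector, rad) and "tvec" (3), from world to camera coordinates, as OpenCV has them. Camera axes: x right, y down, z forward; pixel columns grow to the right and rows downward; lengths in m; the calibration is good to about 2 mm. The wrist camera is an equidistant fisheye: a pixel r from the principal point sees the ray r / f radians off the axis. A picture is of the moment at which its call begins: read the wrist's pose just before it. camera_model takes no time and is no camera call; for the wrist camera it gives the pose at the moment of the call.
- job.close_job(): hands the job in; it is judged then, once.
The state is a dict: "time_s": time; "joints": joint angles; "qd": joint speeds; "joint_torque": joint torques, N m; "tcp_pos": TCP position; "eef_rot": TCP orientation; "contact_force": force on the tool from outside, world axes, zero at the start; "moment": the same for the moment, N m; "gripper_width": finger opening in m; "gripper_force": force on a finger pad.
Only numpy, scipy, OpenCV 4.12 (cv2) and the standard library are available. Lean on these libraries where they do the work, as an engineer would, in place of code of your own. Each camera call takes 0.05 s, during which the arm holds its last target. There are 200 camera calls.

## Working session

There is one attempt and no reset: what is moved stays moved. The work goes in short steps, Python scripts to look and compute and a tool call to move; the robot and the scene stay as the last step left them, time stands still between calls to the robot, and variables do not carry over. Pictures are saved under pics/ and viewed, at most 10 in all, crops included, and the job is handed in when it is done.

Besides the shell and the picture viewer there is one more tool, called after "Call:" as name(argument=value, ...) on one line, values as JSON. drive_tool: Moves the arm, as the interface text tells. Its arguments: {"type":"object","properties":{"increments":{"type":"array"},"squeeze":{"type":"number"}},"required":["increments"]}

```bash
mkdir -p pics
python3 - <<'E'
from plant import r,capture,camera_model
import cv2,numpy as np
ims=[]
for n in("scene","top"):
    im=capture(n);np.save(f"pics/{n}.npy",im);ims.append(im)
    m=camera_model(n);print(n,m)
cv2.imwrite("pics/a.png",cv2.cvtColor(cv2.resize(np.hstack(ims),(800,300)),cv2.COLOR_RGB2BGR))
s=r.get_state();print(s["tcp_pos"],s["eef_rot"],s["time_s"],s["gripper_width"])
E
```

```text
scene {'camera_matrix': array([[455.56954628,   0.        , 254.62920338],
       [  0.        , 455.56954628, 193.82489308],
       [  0.        ,   0.        ,   1.        ]]), 'rvec': array([ 1.45400445,  2.05614607, -0.93105121]), 'tvec': array([ 0.23477552, -0.35434498,  1.46853463])}
top {'camera_matrix': array([[371.73416068,   0.        , 255.64448151],
       [  0.        , 371.73416068, 195.85070929],
       [  0.        ,   0.        ,   1.        ]]), 'rvec': array([ 2.12510169, -2.1550428 ,  0.11691415]), 'tvec': array([0.01499996, 0.61674168, 0.72830264])}
[0.27742612 0.61493327 0.23671109] [ 1.79917208e+02 -7.71100510e-03 -2.42860725e+01] 0.1 0.08746887105253096
```

View pics/a.png

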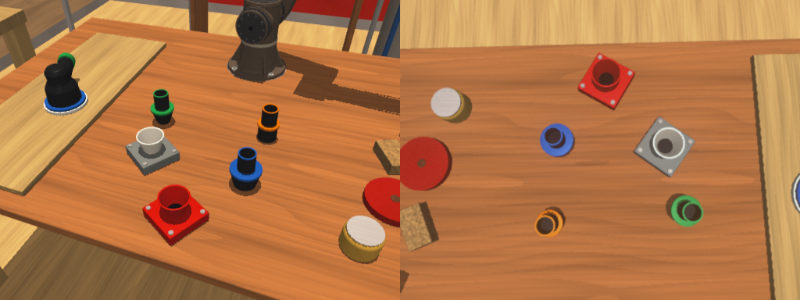

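The scene view (left half) shows the green adaptor at (162,107), the white inlet at (150,145), blue at (246,170), orange at (268,122) and a red decoy at (175,210). In the top view (right half), the green one is at (687,211), the inlet at (665,145), orange at (548,223), blue at (557,140) and the red decoy at (606,78).

```bash
cat > h.py <<'E'
import cv2,numpy as np
def ray(m,px,z):
    R=cv2.Rodrigues(m["rvec"])[0];t=m["tvec"]
    d=R.T@np.linalg.inv(m["camera_matrix"])@[*px,1];c=-R.T@t
    return (c+d*(z-c[2])/d[2])[:2]
def blob(mask):
    cs=cv2.findContours(mask.astype(np.uint8),0,1)[0]
    return sorted(cs,key=cv2.contourArea)[::-1]
E
python3 - <<'E'
from h import *
from plant import camera_model
for n in("top","scene"):
    m=camera_model(n);im=np.load(f"pics/{n}.npy");h,s,v=cv2.split(cv2.cvtColor(im,cv2.COLOR_RGB2HSV))
    M=dict(green=((h>45)&(h<85)&(s>120)&(v>50),.054),orange=((h>10)&(h<22)&(s>215)&(v>120),.054),blue=((h>105)&(h<130)&(s>100)&(v>60),.054),white=((s<45)&(v>150),.08))
    for k,(q,z) in M.items():
        for c in blob(q)[:3]:
            if cv2.contourArea(c)<60: continue
            e=cv2.fitEllipse(cv2.convexHull(c));print(n,k,cv2.contourArea(c),np.round(e[0]),np.round(e[1]),ray(m,e[0],z).round(4))
E
```

```text
top green 354.0 [366. 270.] [38. 40.] [ 0.4651 -0.2098]
top blue 1287.0 [200. 179.] [41. 41.] [0.6523 0.1193]
top white 1335.5 [344. 183.] [41. 43.] [ 0.6353 -0.169 ]
top white 1007.0 [ 58. 131.] [35. 38.] [0.7522 0.4071]
top white 75.0 [520. 248.] [33. 52.] [ 0.505  -0.4942]
scene green 236.5 [207. 138.] [20. 30.] [ 0.4684 -0.2072]
scene green 97.0 [85. 78.] [20. 23.] [ 0.2939 -0.7034]
scene orange 190.0 [346. 139.] [13. 21.] [0.3593 0.127 ]
scene orange 144.5 [344. 158.] [18. 28.] [0.4398 0.1374]
scene blue 570.5 [314. 217.] [32. 42.] [0.6557 0.1211]
scene blue 318.0 [504.  36.] [ 7. 97.] [-0.418   0.5213]
scene blue 304.5 [ 83. 127.] [28. 53.] [ 0.5284 -0.5422]
scene white 1309.5 [468. 295.] [34. 51.] [0.78  0.415]
scene white 614.0 [192. 174.] [23. 36.] [ 0.6386 -0.1655]
scene white 86.0 [ 83. 129.] [29. 57.] [ 0.5666 -0.5051]
```

Call:
drive_tool(increments=[[[1, 0.4, 0.4, 0, 0], [1, 0.81, 0.81, 0, 0], [1, 0.81, 0.81, 0, 0]]])

```text
time_s: 0.48
tcp_pos: [0.3269, 0.4835, 0.2378]
eef_rot: [180.0, 0.0, -24.4]
contact_force: [0.1, 0.4, 0.2]
gripper_width: 0.0877
gripper_force: 0.0
```

Call:
drive_tool(increments=[[[1, 0.4, 0.4, 0, 0], [1, 0.81, 0.81, 0, 0], [1, 0.81, 0.81, 0, 0]]])

```text
time_s: 0.85
tcp_pos: [0.3754, 0.3555, 0.2377]
eef_rot: [180.0, 0.0, -24.4]
contact_force: [0.9, 0.1, -0.1]
gripper_width: 0.0877
gripper_force: 0.0
```

Call:
drive_tool(increments=[[[1, 0.4, 0.4, 0, 0], [1, 0.81, 0.81, 0, 0], [1, 0.81, 0.81, 0, 0]]])

```text
time_s: 1.23
tcp_pos: [0.424, 0.2275, 0.2376]
eef_rot: [180.0, 0.0, -24.4]
contact_force: [0.1, -0.0, -0.0]
gripper_width: 0.0876
gripper_force: 0.0
```

Call:
drive_tool(increments=[[[1, 0.4, 0.4, 0, 0], [1, 0.81, 0.81, 0, 0], [1, 0.81, 0.81, 0, 0]]])

```text
time_s: 1.6
tcp_pos: [0.473, 0.0993, 0.2374]
eef_rot: [180.0, 0.0, -24.4]
contact_force: [0.4, -0.1, -0.4]
gripper_width: 0.0872
gripper_force: 0.0
```

Call:
drive_tool(increments=[[[1, 0.17, 0.4, 0, 0], [1, 0.34, 0.8, 0, 0], [1, 0.34, 0.8, 0, 0]]])

```text
time_s: 1.98
tcp_pos: [0.4699, -0.0046, 0.2375]
eef_rot: [180.0, 0.0, -24.4]
contact_force: [-0.1, 0.8, 0.1]
gripper_width: 0.0875
gripper_force: 0.0
```

Call:
drive_tool(increments=[[[1, 0.17, 0.4, 0, 0], [1, 0.34, 0.8, 0, 0], [1, 0.34, 0.8, 0, 0], [1, 0.34, 0.8, 0, 0]]])

```text
time_s: 2.48
tcp_pos: [0.4681, -0.1065, 0.2374]
eef_rot: [-180.0, 0.0, -24.3]
contact_force: [-0.1, 1.4, 1.1]
gripper_width: 0.0875
gripper_force: 0.0
```

Run:
```python
from plant import r,capture,camera_model
import cv2,numpy as np
print(r.get_state()["tcp_pos"]);print(camera_model("wrist"))
im=capture("wrist");np.save("pics/w.npy",im)
cv2.imwrite("pics/w.png",im[...,::-1])
```

```text
[ 0.46810512 -0.10653835  0.23739965]
{'camera_matrix': array([[297.31863964,   0.        , 255.89385503],
       [  0.        , 297.31863964, 191.24352084],
       [  0.        ,   0.        ,   1.        ]]), 'rvec': array([-1.62264647,  2.51423259,  0.31097664]), 'tvec': array([0.09588547, 0.42506644, 0.50406982])}
```

View pics/w.png

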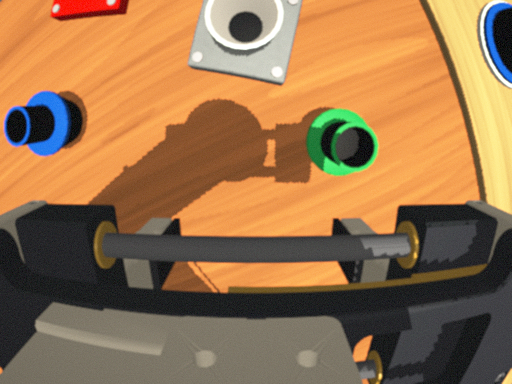

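The wrist view shows the green adaptor at (342,142), with its spigot mouth at about (353,146), and the inlet mouth at (243,18), partly cut off at the top. I'll refine the adaptor position from its ring outline.

```bash
cat >> h.py <<'E'
def wray(m,pts,z):
    p=cv2.fisheye.undistortPoints(np.float64(pts).reshape(-1,1,2),m["camera_matrix"],np.zeros(4)).reshape(-1,2)
    R=cv2.Rodrigues(m["rvec"])[0];c=-R.T@m["tvec"]
    d=np.c_[p,np.ones(len(p))]@R
    return (c+d*((z-c[2])/d[:,2])[:,None])[:,:2]
def circ(P,r):
    from scipy.optimize import least_squares
    f=least_squares(lambda c:np.hypot(*(P-c).T)-r,P.mean(0),loss="soft_l1",f_scale=.001)
    return f.x.round(4),np.abs(f.fun).mean().round(4)
E
python3 - <<'E'
from h import *
from plant import camera_model
m=camera_model("wrist");im=np.load("pics/w.npy");h,s,v=cv2.split(cv2.cvtColor(im,cv2.COLOR_RGB2HSV))
c=cv2.convexHull(blob((h>45)&(h<85)&(s>120)&(v>50))[0])[:,0]
for z in(.053,.058):print(circ(wray(m,c,z),.039))
w=blob((s<60)&(v>140)&(np.arange(384)[:,None]<60)&(np.arange(512)[None]>195)&(np.arange(512)[None]<295))[0]
c=cv2.convexHull(w)[:,0];c=c[c[:,1]>3];print(circ(wray(m,c,.08),.0405))
E
```

```text
(array([ 0.4638, -0.2109]), np.float64(0.0024))
(array([ 0.4645, -0.2102]), np.float64(0.0022))
(array([ 0.6021, -0.1617]), np.float64(0.0095))
```

Call:
drive_tool(increments=[[[1, 0.16, 0.4, 0, 0], [1, 0.326, 0.79, 0, 0], [1, 0.326, 0.79, 0.3, 0], [1, 0.326, 0.79, 0.6, 0], [1, 0.326, 0.79, 0.6, 0]]])

```text
time_s: 3.15
tcp_pos: [0.4631, -0.2087, 0.1635]
eef_rot: [179.9, 0.3, -24.2]
contact_force: [-0.4, 0.9, 0.4]
gripper_width: 0.0878
gripper_force: 0.0
```

Run:
```python
from plant import r,capture,camera_model
import cv2,numpy as np
from h import *
m=camera_model("wrist");im=capture("wrist");np.save("pics/w2.npy",im)
cv2.imwrite("pics/w2.png",im[...,::-1])
h,s,v=cv2.split(cv2.cvtColor(im,cv2.COLOR_RGB2HSV))
w=blob((s<60)&(v>140)&(np.arange(384)[:,None]<200))[:3]
for q in w:
  c=cv2.convexHull(q)[:,0];print(c.mean(0),circ(wray(m,c,.08),.0405))
```

```text
[125.35  57.15] (array([ 0.6214, -0.1566]), np.float64(0.0165))
[482.47058824  57.94117647] (array([ 0.4972, -0.4834]), np.float64(0.0078))
[18.71428571 27.71428571] (array([ 0.7086, -0.0261]), np.float64(0.0022))
```

View pics/w2.png

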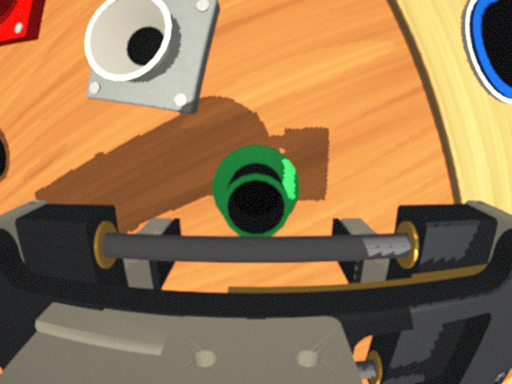

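The wrist view shows the spigot mouth at (257,207), midway between the fingers. The white inlet mouth is at (128,38). I'll descend and grip.

Call:
drive_tool(increments=[[[1, 0, 0, 0.3, 0], [1, 0, 0, 0.55, 0], [1, 0, 0, 0.73, 0], [1, 0, 0, 0.73, 0], [1, 0, 0, 0.73, 0]]])

```text
time_s: 3.82
tcp_pos: [0.4658, -0.2099, 0.0798]
eef_rot: [-180.0, -0.1, -24.2]
contact_force: [1.0, -0.1, 0.3]
gripper_width: 0.0873
gripper_force: 0.0
```

Call:
drive_tool(increments=[[[-0.3, 0, 0, 0, 0], [-0.3, 0, 0, 0, 0], [-0.3, 0, 0, 0, 0], [-0.3, 0, 0, 0, 0], [-0.3, 0, 0, 0, 0]]], squeeze=25)

```text
time_s: 4.45
tcp_pos: [0.4642, -0.2101, 0.0779]
eef_rot: [180.0, 0.0, -24.3]
contact_force: [0.4, 0.7, 0.5]
gripper_width: 0.0475
gripper_force: 25.0
```

Call:
drive_tool(increments=[[[-0.3, 0, 0, -0.2, 0], [-0.3, 0, 0, -0.5, 0], [-0.3, 0, 0, -0.8, 0], [-0.3, 0, 0, -0.95, 0], [-0.3, 0, 0, -0.95, 0]]])

```text
time_s: 5.08
tcp_pos: [0.4649, -0.2101, 0.193]
eef_rot: [-179.9, -0.1, -24.3]
contact_force: [0.3, 0.0, -1.7]
gripper_width: 0.0477
gripper_force: 25.0
```

Call:
drive_tool(increments=[[[-0.3, 0.1, -0.08, 0, 0], [-0.3, 0.25, -0.2, 0, 0], [-0.3, 0.43, -0.34, 0, 0], [-0.3, 0.58, -0.454, 0, 0], [-0.3, 0.58, -0.454, 0, 0]]])

```text
time_s: 5.7
tcp_pos: [0.5513, -0.1884, 0.1897]
eef_rot: [179.9, 0.2, -24.2]
contact_force: [0.4, -0.4, -2.1]
gripper_width: 0.0478
gripper_force: 25.0
```

Run:
```python
from plant import r,capture,camera_model
import cv2,numpy as np
s=r.get_state();print(s["tcp_pos"],s["gripper_width"],s["contact_force"])
ims=[capture(n) for n in("scene","wrist")]
cv2.imwrite("pics/b.png",cv2.resize(np.hstack(ims),(800,300))[...,::-1])
```

```text
[ 0.5512535  -0.18841979  0.18968558] 0.047782453059669404 [ 0.35075173 -0.44388535 -2.10106487]
```

View pics/b.png

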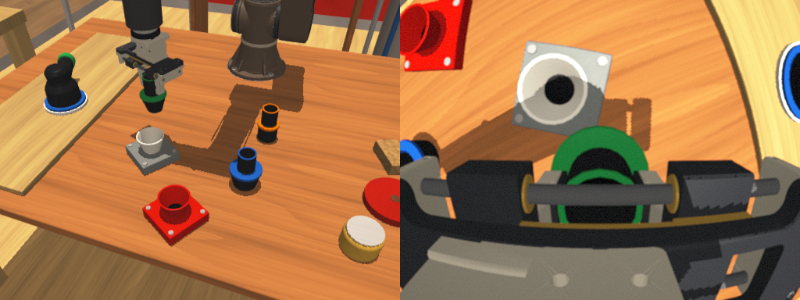

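The adaptor is held upright, and the inlet mouth is fully visible at about (557,88) in the picture. I'll move over it.

Call:
drive_tool(increments=[[[-0.3, 0.1, -0.08, 0, 0], [-0.3, 0.25, -0.2, 0, 0], [-0.3, 0.43, -0.34, 0, 0], [-0.3, 0.57, -0.45, 0, 0], [-0.3, 0.57, -0.45, 0, 0]]])

```text
time_s: 6.42
tcp_pos: [0.6359, -0.1675, 0.1912]
eef_rot: [180.0, 0.0, -24.3]
contact_force: [-0.5, -0.4, -0.7]
gripper_width: 0.0474
gripper_force: 25.0
```

Call:
drive_tool(increments=[[[-0.3, 0, 0, 0.08, 0], [-0.3, 0, 0, 0.16, 0], [-0.3, 0, 0, 0.24, 0], [-0.3, 0, 0, 0.32, 0], [-0.3, 0, 0, 0.32, 0]]])

```text
time_s: 7.05
tcp_pos: [0.6339, -0.168, 0.1524]
eef_rot: [180.0, 0.1, -24.3]
contact_force: [-0.1, -0.5, -1.7]
gripper_width: 0.0476
gripper_force: 25.0
```

Run:
```python
from plant import r,capture
import cv2,numpy as np
s=r.get_state();print(s["tcp_pos"],s["contact_force"])
a=capture("scene")[90:240,100:300];b=capture("top")[110:260,250:450]
cv2.imwrite("pics/c.png",cv2.resize(np.hstack([a,b]),(800,300))[...,::-1])
```

```text
[ 0.63390588 -0.16798382  0.15240107] [-0.09541692 -0.52244809 -1.65521765]
```

View pics/c.png

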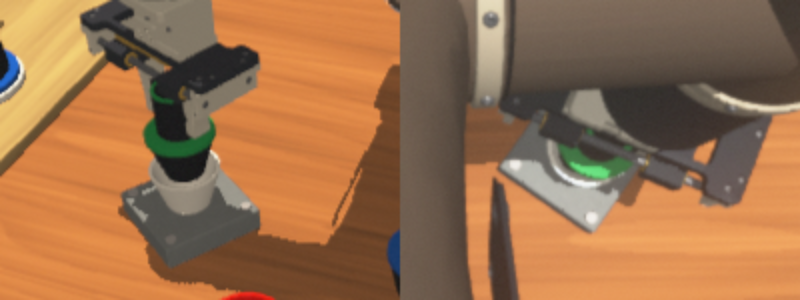

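The nose is in the socket and centred. I'll lower it slowly towards home (TCP about 0.113).

Call:
drive_tool(increments=[[[-0.3, 0, 0, 0.06, 0], [-0.3, 0, 0, 0.12, 0], [-0.3, 0, 0, 0.18, 0], [-0.3, 0, 0, 0.24, 0], [-0.3, 0, 0, 0.24, 0]]])

```text
time_s: 7.78
tcp_pos: [0.6341, -0.1679, 0.1238]
eef_rot: [180.0, 0.1, -24.3]
contact_force: [0.0, -0.5, -1.8]
gripper_width: 0.0477
gripper_force: 25.0
```

Call:
drive_tool(increments=[[[-0.3, 0, 0, 0.025, 0], [-0.3, 0, 0, 0.05, 0], [-0.3, 0, 0, 0.07, 0], [-0.3, 0, 0, 0.07, 0]]], squeeze=10)

```text
time_s: 8.28
tcp_pos: [0.6345, -0.168, 0.1162]
eef_rot: [180.0, 0.0, -24.3]
contact_force: [0.0, -0.1, -1.5]
gripper_width: 0.0477
gripper_force: 10.0
```

Call:
drive_tool(increments=[[[-0.3, 0, 0, 0.015, 0], [-0.3, 0, 0, 0.03, 0], [-0.3, 0, 0, 0.03, 0], [-0.3, 0, 0, 0.03, 0]]])

```text
time_s: 8.78
tcp_pos: [0.6347, -0.1679, 0.1129]
eef_rot: [-180.0, -0.0, -24.3]
contact_force: [-0.8, 0.8, 0.5]
gripper_width: 0.0481
gripper_force: 10.0
```

Call:
drive_tool(increments=[[[-0.3, 0, 0, 0.015, 0], [-0.3, 0, 0, 0.015, 0], [-0.3, 0, 0, 0.015, 0]]])

```text
time_s: 9.15
tcp_pos: [0.635, -0.1678, 0.1122]
eef_rot: [-180.0, -0.1, -24.2]
contact_force: [-3.8, 2.7, 8.2]
gripper_width: 0.0479
gripper_force: 10.0
```

It is seated, with about 8 N of upward reaction at the expected height. I'll release gradually, then rise.

Call:
drive_tool(increments=[[[0.2, 0, 0, 0, 0], [0.4, 0, 0, 0, 0], [0.8, 0, 0, 0, 0], [1, 0, 0, 0, 0], [1, 0, 0, 0, 0]]])

```text
time_s: 9.78
tcp_pos: [0.6346, -0.168, 0.1109]
eef_rot: [180.0, 0.0, -24.3]
contact_force: [-0.6, 0.5, 0.9]
gripper_width: 0.0851
gripper_force: 0.0
```

Call:
drive_tool(increments=[[[1, 0, 0, -0.1, 0], [1, 0, 0, -0.3, 0], [1, 0, 0, -0.6, 0], [1, 0, 0, -0.9, 0], [1, 0, 0, -0.9, 0]]])

```text
time_s: 10.4
tcp_pos: [0.6365, -0.1683, 0.2237]
eef_rot: [-179.9, -0.4, -24.3]
contact_force: [0.5, 0.0, 0.6]
gripper_width: 0.0874
gripper_force: 0.0
```

Call:
drive_tool(increments=[[[1, -0.4, 0.4, 0, 0], [1, -0.9, 0.8, 0, 0], [1, -0.9, 0.8, 0, 0], [1, -0.9, 0.8, 0, 0]]])

```text
time_s: 10.9
tcp_pos: [0.4958, -0.2114, 0.2198]
eef_rot: [-180.0, -0.1, -24.3]
contact_force: [0.4, -1.1, 1.0]
gripper_width: 0.0876
gripper_force: 0.0
```

Run:
```python
from plant import r,capture,camera_model
import cv2,numpy as np
from h import *
for n in("scene",):
    im=capture(n);h,s,v=cv2.split(cv2.cvtColor(im,cv2.COLOR_RGB2HSV))
    for c in blob((h>45)&(h<85)&(s>120)&(v>50))[:2]:
        e=cv2.fitEllipse(cv2.convexHull(c));print(e,ray(camera_model(n),e[0],.088))
a=im[80:260,90:390];w=capture("wrist")
cv2.imwrite("pics/d.png",np.hstack([cv2.resize(a,(500,300)),cv2.resize(w,(300,300))])[...,::-1])
```

```text
((191.2155303955078, 170.32003784179688), (24.721050262451172, 34.67740249633789), 83.45254516601562) [ 0.63633088 -0.16708306]
((188.30506896972656, 150.1490936279297), (14.015560150146484, 22.478107452392578), 83.29067993164062) [ 0.57055057 -0.2065234 ]
```

View pics/d.png

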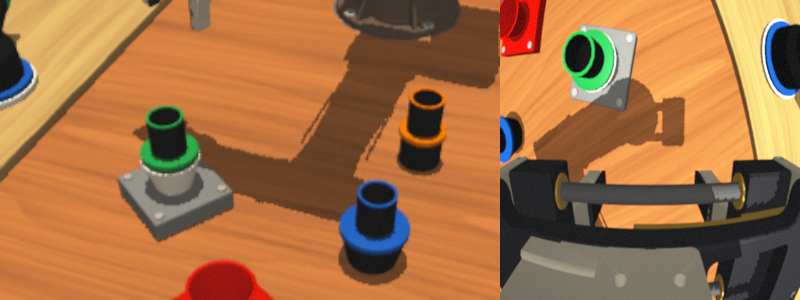

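The adaptor sits in the inlet at (170,150), with the ring just on the mouth. The orange and blue fittings are still standing where they were. I'll check uprightness from the rim position and hand in if it agrees.

Run:
```python
from h import *
from plant import camera_model,job
m=camera_model("scene")
a=ray(m,(191.2,170.3),.088);b=ray(m,(188.3,150.1),.144);print(a,b)
if np.hypot(*(a-b))<.005: print(job.close_job())
```

```text
[ 0.63627797 -0.16714692] [ 0.63671851 -0.16686785]
the job is handed in; nothing more can be done
None
```

The green-banded adaptor is fully home and upright in the white inlet and released. The orange- and blue-banded fittings were left standing where they were, and the job was handed in at about 11 s.

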